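# Raise the sash of the book-dusting hood to its mark and start the fan

## Task

Get the book-dusting hood ready for work: with the closed fingertips push its sliding window up from beneath the lip until the pointer on the window stands level with the pointer of the mark clamped on the right-hand rail, and leave it standing there. Then press the round button on the grey fan box fully down, let it go and come away. Push gently, grasp nothing, and leave the mark and everything else where it is.

Things in the scene. Friction and masses are not known exactly. Their poses are not given: they have to be found in the camera images.
- hood: Wooden dusting hood, 290 deep, 300 wide, 322 mm tall, fixed. Origin on the table, 170 mm behind its front, midway across, x from its front to its back, y to the left seen from its front, z up. Its front slopes up and away at 50 degrees from the horizontal, between two aluminium rails at y = +-137 mm. The sill below the window reaches 50 mm high at the front. Fan cowl on top, counterweight box on the left side.
- lip (a point): Middle of the outer lower edge of the window's lip, an aluminium shelf along the window's foot, 200 mm wide. Axes: x up the slope (as the window slides), y left along the lip, z square out of the window. The lip fills x 0 to 13, y -100 to 100, z -40 to 0 mm; x = 0 is its underside. Below it (x < 0) is free space at least as deep as the lip for 60 mm or more.
- sash: The clear window in its aluminium frame, 242 mm wide, 160 mm tall, on the hood's sloping front. Origin in the middle of its lower edge, 52 mm behind the lip point; same axes as the lip. Slides up to 155 mm from fully down (starts within 30 mm of it). Counterweighted: it stays wherever it is left; about 2.5 N plus a little drag (8 N per m/s) moves it.
- sash_pointer (a point): Tip of the small brass cone at the right-hand end of the lip, pointing right; moves with the window. Same axes as the lip.
- mark_pointer (a point): Tip of the small brass cone on the mark, a brass clamp (18 x 34 x 16 mm with a dark thumbscrew) on the right-hand rail of the slope; points left. Same axes: the window is at its mark when both tips have the same position along x (up the slope), 2 mm beside each other. It starts above the window's pointer.
- fan_button_top (a point): Centre of the top of the round white push button, 36 mm across, on the grey fan box (80 x 100 x 32 mm, fixed to the table beside the hood, on either side). Pressed straight down; travel 6 mm, fully down takes 5 N; it springs back. z up.
- fan_button (a joint): How far the button is pressed, in m: 0 released, 0.006 fully down.
- blue_tin: Round flat blue tin, 62 mm across, 23 mm tall; origin under its centre. Lies on the other side of the hood. Leave alone.
- eraser: Pink eraser 17 x 43 x 13 mm lying in front of the hood; origin under its centre. Leave alone.
- pencil: Red pencil 118 mm long, 7 mm thick, lying in front of the hood; origin under its centre. Leave alone.
- rubber_stamp: Rubber stamp with a dark handle, 26 x 56 x 70 mm, left of the hood; origin under its centre. Leave alone.
- green_tin: Green rectangular tin 50 x 74 x 21 mm near the front edge at the right; origin under its centre. Leave alone.
- matchbox: Matchbox 37 x 54 x 15 mm lying left of the hood; origin under its centre. Leave alone.
- book: Blue book 102 x 140 x 21 mm lying inside the hood; origin under its centre. Leave alone.

How it is judged:
By the outcome, as a careful person would: the job done as asked, in the order asked, and still so for the second after the job is handed in, with the robot touching nothing.
It also fails if it takes over 42 s, if anything falls off the work surface, if the arm or the gripper's body presses on something with over 40 N, if the wrist force passes 120 N, or if a joint passes its speed limit or range.

## Robot

A 6-joint arm with a two-finger parallel gripper is mounted at the origin on a cart in front of the work surface, level with it; the furniture and walls round the work are solid. World frame = base frame: x ahead of the robot, y to its left, z up, the work surface at z = 0. Lengths are in m, angles in rad, forces in N, time in s.
With the tool pointing down it reaches from about 0.275 to 0.875 m from the base axis. Payload 12.5 kg.
Tool frame: the origin (TCP) lies midway between the tips of the shut fingers; the grasp point (between the pads) lies 19 mm behind it; z points along the fingers, y is the line along which they close (so a half turn about z gives the same grasp; the last joint's range is limited). The gripper opens to 85 mm and grips with 20 to 120 N. Pads are 22 mm wide; open, the fingers measure 114 mm over their backs; the gripper's body (76 mm by 85 mm) begins 54 mm behind the grasp point. The pads swing forward as they close: fully open they stand 13 mm farther back than shut.
Start: joints at [1.027, 0.351, 1.652, -0, 1.139, -0.085], TCP at [0.244, 0.493, 0.231] pointing down, gripper open.
Joint ranges: [-2.75, 2.75], [-0.79, 2.1], [0.01, 2.65], [-1.57, 4.71], [0.07, 3.14], [-2.87, 2.87]. Speed limits (rad/s): [2.22, 2.22, 2.79, 3.14, 3.14, 3.14].

## Interface

Orientations are given as [roll, pitch, yaw] about the fixed x, y, z axes, in that order (R = Rz(yaw) Ry(pitch) Rx(roll)).
In Python, from rig import bot gives the robot as it stands. The module is installed in compiled form; this text tells all that it offers.
- The arm moves only by the tool jog_arm, never from a script. Its argument "deltas" is a list of rows, each a list of 3 entries, a list of its own where there are three numbers: the shift along the tool's x, y, z as a fraction of full scale, then the turn, a rotation vector about the tool's x, y, z as a fraction of full scale, then the opening, from 0 (shut) to 1 (fully open). A call has 1 to 10 rows; each row shifts and turns the commanded pose from where the row before left it, along the tool's axes as they then stand; what a row does not reach is not made up. Full scale, the value 1, is 100 mm for a shift and pi/2 rad for a turn. A row lasts 1/12 s, in which the tool goes at most 41.7 mm and 7.16 degrees, less where a joint would pass 70% of its speed; a pose out of reach is approached as far as the arm can. A call with a number of a shift or a turn outside -1 to 1 is refused whole. A call with a gripper value outside its range is refused whole. The fingers move at their own pace and stop on an object; "newtons" is the grip in N (left out, the last holds). Time passes only in rows, so rows that do not move let the fingers close. It gives the time, the measured TCP pose, the force, the opening and the grip force at its end, in the units of the state.
- bot.get_obs(): the state, without advancing time (a new reading comes with each control period).
- bot.grab_frame(name): name is "scene" or "top" or "wrist"; returns (picture, depth): 400x640x3 uint8, red, green, blue; 400x640 float32, m along the optical axis (not along the pixel's ray), 0 where there is no reading.
- bot.calibration(name): a dict with "intrinsics" (3x3 intrinsics, pixels), "rvec" (rotation vector, rad) and "tvec" (3), from world to camera coordinates, as OpenCV has them. Camera axes: x right, y down, z forward; pixel columns grow to the right and rows downward; lengths in m; the calibration is good to about 2 mm. The wrist camera is an equidistant fisheye: a pixel r from the principal point sees the ray r / f radians off the axis. A picture is of the moment at which its call begins: read the wrist's pose just before it. calibration takes no time and is no camera call; for the wrist camera it gives the pose at the moment of the call.
- bot.finish_job(): hands the job in; it is judged then, once.
The state is a dict: "time": time; "q": joint angles; "joint_vel": joint speeds; "effort": joint torques, N m; "position": TCP position; "orientation": TCP orientation; "contact_force": force on the tool from outside, world axes, zero at the start; "moment": the same for the moment, N m; "grip_width": finger opening in m; "finger_force": force on a finger pad.
Only numpy, scipy, OpenCV 4.12 (cv2) and the standard library are available. Lean on these libraries where they do the work, as an engineer would, in place of code of your own. Each camera call takes 0.05 s, during which the arm holds its last target. There are 200 camera calls.

## Working session

There is one attempt and no reset: what is moved stays moved. The work goes in short steps, Python scripts to look and compute and a tool call to move; the robot and the scene stay as the last step left them, time stands still between calls to the robot, and variables do not carry over. Pictures are saved under pics/ and viewed, at most 10 in all, crops included, and the job is handed in when it is done.

Besides the shell and the picture viewer there is one more tool, called after "Request:" as name(argument=value, ...), one argument or row to a line, values as JSON. jog_arm: Moves the arm, as the interface text tells. Its arguments: {"type":"object","properties":{"deltas":{"type":"array","items":{"type":"array"}},"newtons":{"type":"number"}},"required":["deltas"]}

```bash
mkdir -p pics
cat > h.py <<'E'
import numpy as np,cv2
from rig import bot
from scipy.spatial.transform import Rotation as R
def grab(n):
    p,d=bot.grab_frame(n); np.savez(f'{n}.npz',p=p,d=d); cv2.imwrite(f'pics/{n}_raw.png',p[...,::-1]); return p,d
def cam(n):
    c=bot.calibration(n); return np.array(c['intrinsics']),R.from_rotvec(np.ravel(c['rvec'])).as_matrix(),np.ravel(c['tvec'])
def px(n,u,v,d=None):
    K,Rm,t=cam(n)
    if d is None: d=np.load(f'{n}.npz')['d'][int(round(v)),int(round(u))]
    return Rm.T@(d*np.linalg.solve(K,[u,v,1])-t)
def proj(n,X):
    K,Rm,t=cam(n); q=K@(Rm@np.asarray(X)+t); return q[:2]/q[2]
E
python3 - <<'E'
from h import *
a=grab('scene');b=grab('top')
for n in('scene','top'):
    K,Rm,t=cam(n);print(n,K[0,0],-Rm.T@t,Rm[2])
print(bot.get_obs())
E
```

```text
scene 362.942462393356 [ 0.12237185 -0.62892831  0.9163052 ] [ 0.37967955  0.58124659 -0.71971928]
top 435.4889159174611 [0.36026194 0.00718556 1.18774561] [ 0.15103144  0.01139486 -0.98846328]
{'time': 0.1, 'q': array([ 1.02740495e+00,  3.51214088e-01,  1.65236560e+00, -2.90618970e-05,
        1.13909842e+00, -8.46193220e-02]), 'joint_vel': array([-0.00271345,  0.00026252, -0.00213038,  0.00039591,  0.00083386,
        0.00068242]), 'effort': array([ 1.09665416e-03, -5.06832254e+01, -2.91869831e+01, -9.15398709e-05,
        2.68552401e-03, -1.60957882e-05]), 'position': array([0.24340231, 0.49287244, 0.23079278]), 'orientation': array([-3.14050885e+00, -6.54532136e-05,  2.68283273e+00]), 'contact_force': array([-0.17094376,  0.50700753, -0.4026229 ]), 'moment': array([ 0.02476178,  0.0839319 , -0.0406118 ]), 'finger_force': 0.0, 'grip_width': 0.08559925457029313}
```

View pics/scene_raw.png

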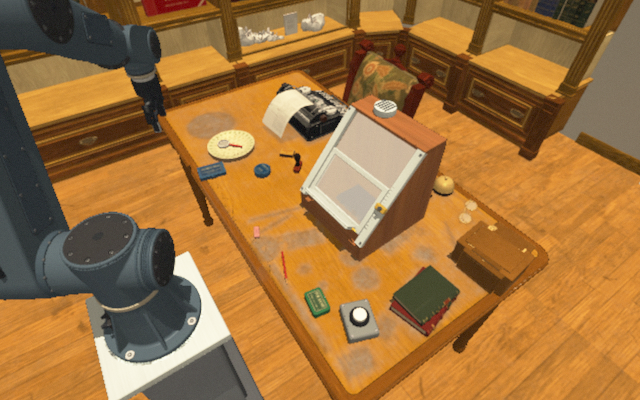

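View pics/top_raw.png

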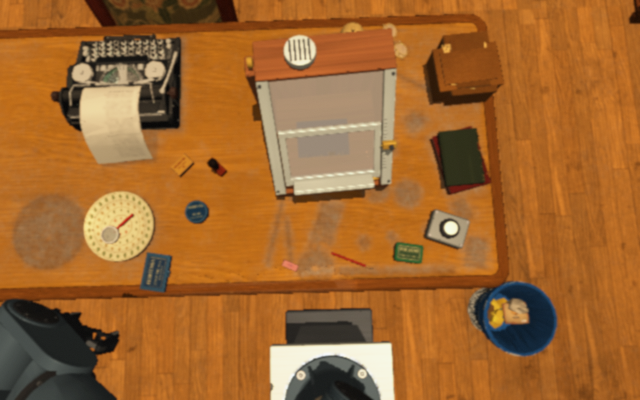

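The scene view shows the hood with its mark near (380,210) and the fan box's white button at (359,316). In the top view the lip runs (294,188)-(378,182), the mark is near (389,147), and the button is at (450,229). I'll enlarge both views.

Run:
```python
from h import *
for n,(u,v,w,h,s) in dict(top=(265,130,140,75,5.7),scene=(295,140,110,110,5.4)).items():
    p=np.load(n+'.npz')['p'][v:v+h,u:u+w,::-1]
    cv2.imwrite(f'pics/{n}_c.png',cv2.resize(p,None,fx=s,fy=s,interpolation=cv2.INTER_CUBIC))
for u,v in[(450,229),(445,240),(336,186),(336,183),(300,189),(375,184),(389,147),(391,100),(384,180),(266,100),(278,188)]: print('top',u,v,px('top',u,v).round(4))
for u,v in[(359,316),(380,210)]: print('scene',u,v,px('scene',u,v).round(4))
```

```text
top 450 229 [ 0.4376 -0.3204  0.052 ]
top 445 240 [ 0.4104 -0.3103  0.0343]
top 336 186 [ 0.5473 -0.0264  0.1257]
top 336 183 [ 0.5565 -0.0269  0.1169]
top 300 189 [0.5435 0.0632 0.1203]
top 375 184 [ 0.5629 -0.1323  0.049 ]
top 389 147 [ 0.6244 -0.1518  0.1926]
top 391 100 [ 0.7143 -0.1514  0.2587]
top 384 180 [ 0.5666 -0.1518  0.0826]
top 266 100 [0.7141 0.1241 0.2844]
top 278 188 [0.553  0.121  0.0903]
scene 359 316 [ 0.4366 -0.3272  0.0536]
scene 380 210 [ 0.6252 -0.1626  0.1851]
```

View pics/top_c.png

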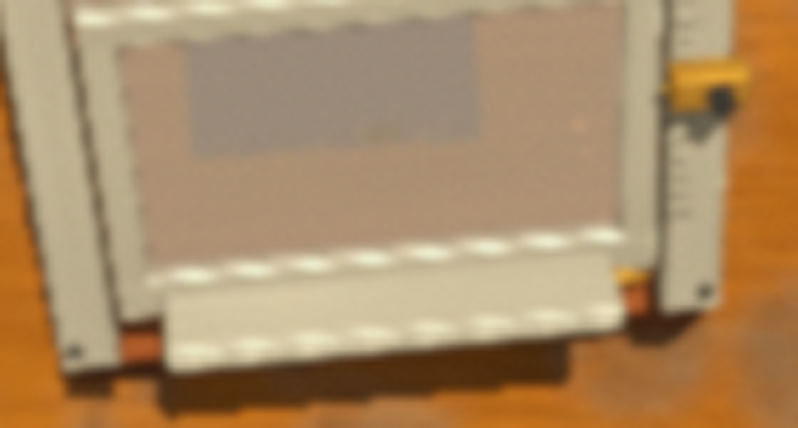

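View pics/scene_c.png

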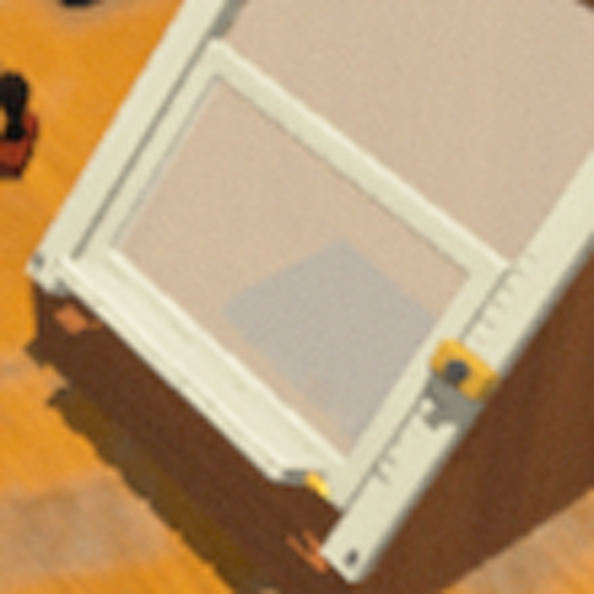

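In the top crop the lip's outer edge runs (170,372)-(622,328), the sash pointer is at about (640,275) and the mark tip at about (664,92). The scene crop shows the sash pointer at (325,490) and the mark at (440,350). Next I'll fit the slope plane and these points.

```bash
cat >> h.py <<'E'
def rayplane(n,u,v,n0,c):
    K,Rm,t=cam(n); o=-Rm.T@t; r=Rm.T@np.linalg.solve(K,[u,v,1]); return o+r*(c-n0@o)/(n0@r)
def frame(yaw):
    c,s=np.cos(yaw),np.sin(yaw);a=np.radians(50)
    u=np.array([np.cos(a)*c,np.cos(a)*s,np.sin(a)]); l=np.array([-s,c,0]); return u,l,np.cross(u,l)
def rows(Rt):  # rotation from now to Rt as tool rotvec in full-scale units
    o=bot.get_obs(); R0=R.from_euler('xyz',o['orientation']); return (R0.inv()*R.from_matrix(Rt)).as_rotvec()/(np.pi/2)
E
python3 - <<'E'
from h import *
K,Rm,t=cam('top');d=np.load('top.npz')['d']
def cloud(poly):
    m=np.zeros(d.shape,np.uint8);cv2.fillPoly(m,[np.array(poly,np.int32)],1);v,u=np.nonzero((m>0)&(d>0))
    return ((np.linalg.solve(K,np.array([u,v,np.ones(len(u))]))*d[v,u]).T-t)@Rm
def fit(P):
    for i in range(5):
        c=P.mean(0);n=np.linalg.svd(P-c)[2][2];n*=np.sign(n[2]);r=(P-c)@n;P=P[abs(r)<max(.003,2*r.std())]
    return n,n@c,r.std(),len(P)
rails=np.vstack([cloud([(387,85),(393,85),(390,135),(385,135)]),cloud([(384,155),(389,155),(388,180),(383,180)]),cloud([(260,90),(266,90),(282,185),(277,185)])])
n,c,s,k=fit(rails);print('rails',n,c,s,k,'slope',np.degrees(np.arccos(n[2])),'yaw',np.degrees(np.arctan2(-n[1],-n[0])))
# yaw from lip edge at z
f=lambda x,y:(265+x/5.7,130+y/5.7)
Z=np.array([0,0,1.])
for z in(.10,.12):
    A=rayplane('top',*f(170,372),Z,z);B=rayplane('top',*f(622,328),Z,z);dd=A-B;print(z,A,B,np.linalg.norm(dd),'yaw',np.degrees(np.arctan2(-dd[0],dd[1])))
yaw=np.arctan2(-n[1],-n[0]);u,l,nn=frame(yaw)
for off in(0,.01,.02):
    a=rayplane('top',*f(640,275),nn,rails.mean(0)@nn+off);b=rayplane('top',*f(664,92),nn,rails.mean(0)@nn+off);print(off,a,b,'du',u@(b-a),'dl',l@(b-a))
# scene crop
g=lambda x,y:(295+x/5.4,140+y/5.4)
for off in(0,.01,.02):
    a=rayplane('scene',*g(328,494),nn,rails.mean(0)@nn+off);b=rayplane('scene',*g(432,346),nn,rails.mean(0)@nn+off);print('s',off,a,b,'du',u@(b-a),'dl',l@(b-a))
# hood roof yaw and lip depth
L=cloud([(298,186),(370,179),(371,185),(298,191)]);print('lip pts in nn offset',np.percentile(L@nn-rails.mean(0)@nn,[5,50,95]),'u',np.percentile(L@u,[2,50,98]), 'zrange',np.percentile(L[:,2],[2,50,98]))
E
```

```text
rails [-0.76443899 -0.04990958  0.64276128] -0.37053644454818163 0.0013128976679892344 1048 slope 50.0019693681394 yaw 3.735491561642576
0.1 [0.53134999 0.07769189 0.1       ] [ 0.54480067 -0.12340748  0.1       ] 0.20154869970861058 yaw 3.826571033558176
0.12 [0.52820425 0.07639551 0.12      ] [ 0.54140762 -0.12100631  0.12      ] 0.19784289389171109 yaw 3.826571033558151
0 [ 0.57013081 -0.13367805  0.09128999] [ 0.63396747 -0.13797495  0.16687231] du 0.0986657013786213 dl -0.008446762280032473
0.01 [ 0.56768531 -0.13203664  0.10406644] [ 0.63077812 -0.13628347  0.17876803] du 0.09751599959150402 dl -0.008348336408093036
0.02 [ 0.56523982 -0.13039522  0.11684288] [ 0.62758876 -0.13459199  0.19066375] du 0.09636629780438691 dl -0.008249910536153607
s 0 [ 0.57374383 -0.13110919  0.09578613] [ 0.63745921 -0.1288407   0.17173397] du 0.09914287068671931 dl -0.0018874168130815887
s 0.01 [ 0.5687135  -0.13665715  0.10493043] [ 0.6317188  -0.13441394  0.18003187] du 0.09803796989260062 dl -0.0018663824379302524
s 0.02 [ 0.56368317 -0.14220511  0.11407473] [ 0.6259784  -0.13998718  0.18832977] du 0.09693306909848204 dl -0.0018453480627788539
lip pts in nn offset [0.01786084 0.02916013 0.03831791] u [0.44077847 0.44479826 0.4475082 ] zrange [0.1122777  0.12146501 0.12847721]
```

Request:
jog_arm(
  deltas=[
    [[-0.28,-0.25,-0.013],[0,0,0],0],
    [[-0.28,-0.25,-0.013],[0,0,0],0],
    [[-0.28,-0.25,-0.013],[0,0,0],0],
    [[-0.28,-0.25,-0.013],[0,0,0],0],
    [[-0.28,-0.25,-0.013],[0,0,0],0],
    [[-0.28,-0.25,-0.013],[0,0,0],0],
    [[-0.28,-0.25,-0.013],[0,0,0],0],
    [[-0.28,-0.25,-0.013],[0,0,0],0],
  ],
  newtons=20,
)

```text
time: 0.77
position: [0.3559, 0.2129, 0.2417]
orientation: [-3.141, -0.0, 2.683]
contact_force: [2.0, 0.8, 0.3]
grip_width: -0.0
finger_force: 0.0
```

Request:
jog_arm(
  deltas=[
    [[-0.28,-0.25,-0.013],[0,0,0],0],
    [[-0.28,-0.25,-0.013],[0,0,0],0],
    [[-0.28,-0.25,-0.013],[0,0,0],0],
    [[-0.28,-0.25,-0.013],[0,0,0],0],
    [[-0.28,-0.25,-0.013],[0,0,0],0],
    [[-0.28,-0.25,-0.013],[0,0,0],0],
    [[-0.28,-0.25,-0.013],[0,0,0],0],
    [[0,0,0],[0,0,0],0],
    [[0,0,0],[0,0,0],0],
  ],
)

```text
time: 1.52
position: [0.4542, -0.0304, 0.2504]
orientation: [-3.141, -0.001, 2.68]
contact_force: [-0.5, 0.3, 0.4]
grip_width: 0.0003
finger_force: 0.0
```

```bash
cat >> h.py <<'E'
YAW=np.radians(3.78); U,L,N=frame(YAW); RT=np.column_stack([U,-L,-N])
def st():
    o=bot.get_obs();p=o['position'];print('t',o['time'],'p',p.round(4),'u,l,n',(p@U).round(4),(p@L).round(4),(p@N).round(4),'F',o['contact_force'].round(2),'Fu',(o['contact_force']@U).round(2),'q',o['q'].round(2),'grip',o['grip_width']);return o
E
python3 - <<'E'
from h import *
o=st();r=rows(RT);print(r,np.linalg.norm(r)*90)
print(R.from_euler('xyz',o['orientation']).as_matrix().round(3))
E
```

```text
t 1.5167 p [ 0.4542 -0.0304  0.2504] u,l,n 0.4818 -0.0603 -0.1846 F [-0.48  0.34  0.39] Fu 0.0 q [-0.17  0.15  1.86  0.    1.13 -1.28] grip 0.000278128787225419
[-0.71274555  0.19242065  1.52694599] 152.64477507670372
[[-0.895  0.446 -0.001]
 [ 0.446  0.895  0.   ]
 [ 0.001 -0.    -1.   ]]
```

```bash
sed -i 's/column_stack(\[U,-L,-N\])/column_stack([-U,L,-N])/' h.py
python3 - <<'E'
from h import *
r=rows(RT);print(r,np.linalg.norm(r)*90, r/9)
E
```

```text
[-0.14652461 -0.54274198 -0.31430203] 57.966154711957174 [-0.01628051 -0.06030466 -0.03492245]
```

Request:
jog_arm(
  deltas=[
    [[0,0,0],[-0.0163,-0.0603,-0.0349],0],
    [[0,0,0],[-0.0163,-0.0603,-0.0349],0],
    [[0,0,0],[-0.0163,-0.0603,-0.0349],0],
    [[0,0,0],[-0.0163,-0.0603,-0.0349],0],
    [[0,0,0],[-0.0163,-0.0603,-0.0349],0],
    [[0,0,0],[-0.0163,-0.0603,-0.0349],0],
    [[0,0,0],[-0.0163,-0.0603,-0.0349],0],
    [[0,0,0],[-0.0163,-0.0603,-0.0349],0],
    [[0,0,0],[-0.0163,-0.0603,-0.0349],0],
    [[0,0,0],[0,0,0],0],
  ],
)

```text
time: 2.35
position: [0.4538, -0.0212, 0.2492]
orientation: [3.066, 0.706, 3.088]
contact_force: [-0.1, 0.0, -0.5]
grip_width: 0.0002
finger_force: 0.0
```

Run:
```python
from h import *
st();print(rows(RT)*90)
p,d=grab('wrist'); c=bot.calibration('wrist');K=np.array(c['intrinsics']);print(K)
cv2.imwrite('pics/w1.png',cv2.resize(p[...,::-1],None,fx=1.25,fy=1.25,interpolation=cv2.INTER_CUBIC))
```

```text
t 2.35 p [ 0.4538 -0.0212  0.2492] u,l,n 0.4811 -0.0511 -0.1856 F [-0.14  0.   -0.45] Fu -0.44 q [-0.28 -0.1   2.31  0.73  0.33 -2.44] grip 0.00016048209145049958
[-0.58361167 -9.33739024 -5.19257202]
[[309.70691629   0.         319.00661273]
 [  0.         309.70691629 198.53510115]
 [  0.           0.           1.        ]]
```

View pics/w1.png

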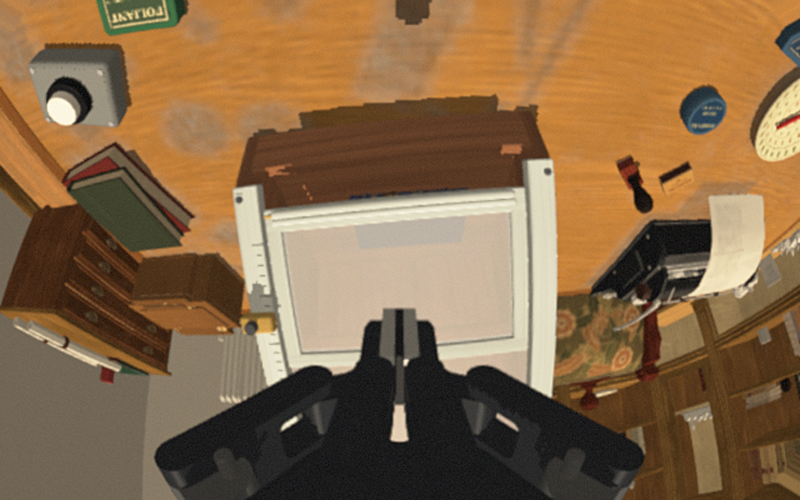

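The wrist view shows the slope, with the lip at about (390,200), the sash pointer at (268,215) and the mark at (262,325). The wrist is close to its straight-line singularity here. I'll check a kinematic model and plan around it.

```bash
cat >> h.py <<'E'
from scipy.optimize import least_squares
def ori(q): return R.from_euler('ZYZYZ',[q[0],q[1]+q[2],q[3],q[4],q[5]+np.pi/2])
def pos(q,P):
    h,L1,L2,d=P; z=np.array([0,0,1.])
    return np.array([0,0,h])+R.from_euler('ZY',[q[0],q[1]]).apply(z)*L1+R.from_euler('ZY',[q[0],q[1]+q[2]]).apply(z)*L2+ori(q).apply(z)*d
E
python3 - <<'E'
from h import *
o=bot.get_obs();print((ori(o['q']).inv()*R.from_euler('xyz',o['orientation'])).magnitude())
qs=[[1.02740495,.351214088,1.6523656,0,1.13909842,-.084619322],o['q'],[-.17,.15,1.86,0,1.13,-1.28]]
ps=[[.24340231,.49287244,.23079278],o['position'],[.4542,-.0304,.2504]]
w=[1,1,.1]
s=least_squares(lambda P:np.concatenate([(pos(q,P)-p)*k for q,p,k in zip(qs,ps,w)]),[.19,.47,.43,.22]);print(s.x,s.fun.round(4))
c=bot.calibration('wrist');Rm=R.from_rotvec(np.ravel(c['rvec'])).as_matrix();C=-Rm.T@np.ravel(c['tvec'])
Ro=R.from_euler('xyz',o['orientation']);print('cam in tool',Ro.inv().apply(C-o['position']),'axis',Ro.inv().apply(Rm[2]))
E
```

```text
Traceback (most recent call last):
  File "h.py", line 25, in ori
    def ori(q): return R.from_euler('ZYZYZ',[q[0],q[1]+q[2],q[3],q[4],q[5]+np.pi/2])
                       ~~~~~~~~~~~~^^^^^^^^^^^^^^^^^^^^^^^^^^^^^^^^^^^^^^^^^^^^^^^^^
  File "scipy/spatial/transform/_rotation.pyx", line 1413, in scipy.spatial.transform._rotation.Rotation.from_euler
ValueError: Expected axis specification to be a non-empty string of upto 3 characters, got ZYZYZ
```

```bash
sed -i "s|^def ori.*|def ori(q): return R.from_euler('ZYZ',[q[0],q[1]+q[2],q[3]])*R.from_euler('YZ',[q[4],q[5]+np.pi/2])|" h.py
python3 - <<'E'
from h import *
o=bot.get_obs();print((ori(o['q']).inv()*R.from_euler('xyz',o['orientation'])).magnitude())
qs=[[1.02740495,.351214088,1.6523656,0,1.13909842,-.084619322],o['q'],[-.17,.15,1.86,0,1.13,-1.28]]
ps=[[.24340231,.49287244,.23079278],o['position'],[.4542,-.0304,.2504]]
w=[1,1,.1]
s=least_squares(lambda P:np.concatenate([(pos(q,P)-p)*k for q,p,k in zip(qs,ps,w)]),[.19,.47,.43,.22]);print(s.x,s.fun.round(4))
c=bot.calibration('wrist');Rm=R.from_rotvec(np.ravel(c['rvec'])).as_matrix();C=-Rm.T@np.ravel(c['tvec'])
Ro=R.from_euler('xyz',o['orientation']);print('cam in tool',Ro.inv().apply(C-o['position']),'axis',Ro.inv().apply(Rm[2]))
E
```

```text
5.690339638608786e-16
[0.14048242 0.60506022 0.37329828 0.33667674] [ 0.0393 -0.0249 -0.0154 -0.0039 -0.0312  0.0155 -0.0032 -0.0042 -0.0007]
cam in tool [ 0.08510667  0.00081894 -0.14270596] axis [-3.28713061e-01 -4.71163644e-05  9.44429839e-01]
```

```bash
cat >> h.py <<'E'
def pos(q,P):
    h,L1,L2,d,b,a=P; z=np.array([0,0,1.])
    return np.array([0,0,h])+R.from_euler('Z',q[0]).apply([a,b,0])+R.from_euler('ZY',[q[0],q[1]]).apply(z)*L1+R.from_euler('ZY',[q[0],q[1]+q[2]]).apply(z)*L2+ori(q).apply(z)*d
E
python3 - <<'E'
from h import *
o=bot.get_obs()
qs=[[1.02740495,.351214088,1.6523656,0,1.13909842,-.084619322],o['q'],[-.17,.15,1.86,0,1.13,-1.28]]
ps=[[.24340231,.49287244,.23079278],o['position'],[.4542,-.0304,.2504]]
w=[1,1,.1]
s=least_squares(lambda P:np.concatenate([(pos(q,P)-p)*k for q,p,k in zip(qs,ps,w)]),[.19,.47,.43,.22,.04,0]);print(s.x,s.fun.round(4))
P=s.x;np.save('P.npy',P)
lo=[-2.75,-.79,.01,-1.57,.07,-2.87];hi=[2.75,2.1,2.65,4.71,3.14,2.87]
def ik(p,Rt,q0):
    f=lambda q:np.r_[(pos(q,P)-p)*10,(R.from_matrix(Rt).inv()*ori(q)).as_rotvec()]
    s=least_squares(f,q0,bounds=(lo,hi));return s.x,np.abs(s.fun).max()
for tilt in(0,15):
  B=R.from_rotvec(-np.radians(tilt)*L).as_matrix()@np.column_stack([U,-L,-N]);print(tilt,B[:,2])
  for u,n in[(.39,-.27),(.39,-.357),(.52,-.357),(.52,-.27)]:
    q,e=ik(u*U-.0576*L+n*N,B,[0,.4,2.2,3.1,.6,-1.57]);print(u,n,q.round(2),e)
E
```

```text
[ 0.19504313  0.50714128  0.41951469  0.26450908  0.0465402  -0.0072754 ] [-0.      0.     -0.      0.     -0.     -0.     -0.0004  0.      0.0003]
0 [ 0.76437795  0.05050194 -0.64278761]
0.39 -0.27 [-0.34  0.23  2.55  2.54  0.56 -1.31] 6.08985084582514e-12
0.39 -0.357 [-0.25  0.47  2.43  2.73  0.65 -1.45] 3.795574965437254e-13
0.52 -0.357 [-0.19  0.33  2.17  2.4   0.29 -1.01] 5.651035195342047e-13
0.52 -0.27 [-0.24  0.12  2.27  1.93  0.25 -0.57] 1.7907897387203775e-12
15 [ 0.90433615  0.05974888 -0.42261826]
0.39 -0.27 [-0.41  0.39  2.65  2.62  1.01 -1.51] 0.037210739512157226
0.39 -0.357 [-0.29  0.64  2.52  2.78  1.16 -1.58] 2.220446049250313e-15
0.52 -0.357 [-0.21  0.41  2.3   2.75  0.72 -1.39] 1.1102230246251565e-14
0.52 -0.27 [-0.28  0.18  2.41  2.6   0.63 -1.27] 7.771561172376096e-15
```

```bash
cat >> h.py <<'E'
lo=[-2.75,-.79,.01,-1.57,.07,-2.87];hi=[2.75,2.1,2.65,4.71,3.14,2.87]
RT=R.from_rotvec(-np.radians(6)*L).as_matrix()@np.column_stack([U,-L,-N])
def ik(p,Rt,q0):
    P=np.load('P.npy')
    f=lambda q:np.r_[(pos(q,P)-p)*10,(R.from_matrix(Rt).inv()*ori(q)).as_rotvec()]
    s=least_squares(f,np.clip(q0,np.add(lo,.01),np.subtract(hi,.01)),bounds=(lo,hi));return s.x,np.abs(s.fun).max()
def plan(qt,K):
    P=np.load('P.npy');q0=bot.get_obs()['q'];W=[q0+(qt-q0)*k/K for k in range(K+1)];out=[]
    for a,b in zip(W,W[1:]):
        A,B=ori(a),ori(b); out.append([A.inv().apply(pos(b,P)-pos(a,P))*10,(A.inv()*B).as_rotvec()/(np.pi/2)])
    out=np.array(out);print('max turn deg',np.linalg.norm(out[:,1],axis=1).max()*90,'max mm',np.linalg.norm(out[:,0],axis=1).max()*100,'dq',(qt-q0)/K)
    print([[list(map(float,r[0].round(3))),list(map(float,r[1].round(4))),0] for r in out])
E
python3 - <<'E'
from h import *
qt,e=ik(.395*U-.0576*L-.28*N,RT,[-.34,.3,2.5,2.6,.7,-1.4]);print(qt,e)
plan(qt,30)
E
```

```text
[-0.34430715  0.31383672  2.58185523  2.63875886  0.75621917 -1.42881657] 1.6653345369377348e-15
max turn deg 6.024145178597993 max mm 11.094612864331012 dq [-0.00223902  0.01372557  0.00922952  0.06408004  0.0140972   0.03335889]
[[[0.075, 0.057, 0.058], [-0.0166, 0.0098, 0.0641], 0], [[0.074, 0.049, 0.057], [-0.0158, 0.0098, 0.0643], 0], [[0.071, 0.041, 0.056], [-0.015, 0.0098, 0.0644], 0], [[0.069, 0.034, 0.055], [-0.0143, 0.0096, 0.0646], 0], [[0.065, 0.027, 0.053], [-0.0136, 0.0093, 0.0647], 0], [[0.06, 0.02, 0.052], [-0.0129, 0.009, 0.0649], 0], [[0.055, 0.014, 0.05], [-0.0124, 0.0086, 0.065], 0], [[0.05, 0.009, 0.049], [-0.0119, 0.0081, 0.065], 0], [[0.043, 0.005, 0.047], [-0.0115, 0.0075, 0.0651], 0], [[0.037, 0.001, 0.045], [-0.0111, 0.0069, 0.0651], 0], [[0.03, -0.002, 0.043], [-0.0109, 0.0062, 0.0651], 0], [[0.023, -0.004, 0.041], [-0.0108, 0.0055, 0.0651], 0], [[0.015, -0.005, 0.039], [-0.0107, 0.0048, 0.065], 0], [[0.008, -0.005, 0.037], [-0.0108, 0.004, 0.0649], 0], [[-0.0, -0.004, 0.034], [-0.011, 0.0033, 0.0647], 0], [[-0.008, -0.003, 0.032], [-0.0113, 0.0025, 0.0645], 0], [[-0.015, -0.0, 0.03], [-0.0117, 0.0018, 0.0643], 0], [[-0.022, 0.003, 0.028], [-0.0122, 0.0012, 0.064], 0], [[-0.028, 0.007, 0.025], [-0.0128, 0.0005, 0.0637], 0], [[-0.035, 0.012, 0.023], [-0.0135, -0.0001, 0.0633], 0], [[-0.04, 0.017, 0.021], [-0.0142, -0.0006, 0.0629], 0], [[-0.046, 0.023, 0.019], [-0.0151, -0.001, 0.0624], 0], [[-0.05, 0.03, 0.016], [-0.016, -0.0013, 0.0619], 0], [[-0.054, 0.038, 0.014], [-0.017, -0.0016, 0.0613], 0], [[-0.057, 0.046, 0.012], [-0.0181, -0.0018, 0.0607], 0], [[-0.059, 0.054, 0.01], [-0.0192, -0.0018, 0.0601], 0], [[-0.06, 0.062, 0.008], [-0.0203, -0.0017, 0.0594], 0], [[-0.061, 0.071, 0.006], [-0.0215, -0.0016, 0.0586], 0], [[-0.061, 0.08, 0.004], [-0.0226, -0.0013, 0.0578], 0], [[-0.059, 0.089, 0.002], [-0.0238, -0.0008, 0.057], 0]]
```

Request:
jog_arm(
  deltas=[
    [[0.075,0.057,0.058],[-0.0166,0.0098,0.0641],0],
    [[0.074,0.049,0.057],[-0.0158,0.0098,0.0643],0],
    [[0.071,0.041,0.056],[-0.015,0.0098,0.0644],0],
    [[0.069,0.034,0.055],[-0.0143,0.0096,0.0646],0],
    [[0.065,0.027,0.053],[-0.0136,0.0093,0.0647],0],
    [[0.06,0.02,0.052],[-0.0129,0.009,0.0649],0],
    [[0.055,0.014,0.05],[-0.0124,0.0086,0.065],0],
    [[0.05,0.009,0.049],[-0.0119,0.0081,0.065],0],
    [[0.043,0.005,0.047],[-0.0115,0.0075,0.0651],0],
    [[0.037,0.001,0.045],[-0.0111,0.0069,0.0651],0],
  ],
)

```text
time: 3.23
position: [0.4482, 0.0341, 0.1867]
orientation: [2.412, 0.118, 2.131]
contact_force: [-0.1, 0.5, 0.5]
grip_width: 0.0
finger_force: 0.0
```

Request:
jog_arm(
  deltas=[
    [[0.03,-0.002,0.043],[-0.0109,0.0062,0.0651],0],
    [[0.023,-0.004,0.041],[-0.0108,0.0055,0.0651],0],
    [[0.015,-0.005,0.039],[-0.0107,0.0048,0.065],0],
    [[0.008,-0.005,0.037],[-0.0108,0.004,0.0649],0],
    [[0,-0.004,0.034],[-0.011,0.0033,0.0647],0],
    [[-0.008,-0.003,0.032],[-0.0113,0.0025,0.0645],0],
    [[-0.015,0,0.03],[-0.0117,0.0018,0.0643],0],
    [[-0.022,0.003,0.028],[-0.0122,0.0012,0.064],0],
    [[-0.028,0.007,0.025],[-0.0128,0.0005,0.0637],0],
    [[-0.035,0.012,0.023],[-0.0135,-0.0001,0.0633],0],
  ],
)

```text
time: 4.07
position: [0.4666, 0.0405, 0.1586]
orientation: [2.429, -0.62, 1.391]
contact_force: [-0.1, 0.1, 0.3]
grip_width: 0.0003
finger_force: 0.0
```

Run:
```python
from h import *
o=st()
qt,e=ik(.395*U-.0576*L-.28*N,RT,[-.34,.3,2.5,2.6,.7,-1.4])
plan(qt,10)
```

```text
t 4.0667 p [0.4666 0.0405 0.1586] u,l,n 0.4225 0.0097 -0.2568 F [-0.09  0.13  0.33] Fu 0.21 q [-0.32  0.24  2.44  2.01  0.62 -1.78] grip 0.0002691761229298823
max turn deg 5.7678250097912995 max mm 10.038347077114345 dq [-0.00212652  0.00724745  0.01428341  0.06273848  0.0131931   0.03470371]
[[[-0.036, 0.001, -0.0], [-0.0147, -0.0011, 0.0624], 0], [[-0.042, 0.007, -0.003], [-0.0155, -0.0015, 0.0619], 0], [[-0.047, 0.014, -0.006], [-0.0163, -0.0017, 0.0614], 0], [[-0.052, 0.022, -0.009], [-0.0173, -0.0019, 0.0609], 0], [[-0.056, 0.03, -0.011], [-0.0182, -0.0019, 0.0603], 0], [[-0.059, 0.038, -0.014], [-0.0192, -0.0019, 0.0597], 0], [[-0.061, 0.047, -0.016], [-0.0203, -0.0018, 0.0591], 0], [[-0.062, 0.057, -0.018], [-0.0213, -0.0015, 0.0584], 0], [[-0.062, 0.066, -0.021], [-0.0224, -0.0011, 0.0576], 0], [[-0.061, 0.076, -0.023], [-0.0235, -0.0007, 0.0568], 0]]
```

Tracking works well.

Request:
jog_arm(
  deltas=[
    [[-0.036,0.001,0],[-0.0147,-0.0011,0.0624],0],
    [[-0.042,0.007,-0.003],[-0.0155,-0.0015,0.0619],0],
    [[-0.047,0.014,-0.006],[-0.0163,-0.0017,0.0614],0],
    [[-0.052,0.022,-0.009],[-0.0173,-0.0019,0.0609],0],
    [[-0.056,0.03,-0.011],[-0.0182,-0.0019,0.0603],0],
    [[-0.059,0.038,-0.014],[-0.0192,-0.0019,0.0597],0],
    [[-0.061,0.047,-0.016],[-0.0203,-0.0018,0.0591],0],
    [[-0.062,0.057,-0.018],[-0.0213,-0.0015,0.0584],0],
    [[-0.062,0.066,-0.021],[-0.0224,-0.0011,0.0576],0],
    [[-0.061,0.076,-0.023],[-0.0235,-0.0007,0.0568],0],
  ],
)

```text
time: 4.9
position: [0.4476, -0.0185, 0.1328]
orientation: [-3.14, -0.981, 0.065]
contact_force: [0.1, -0.1, 0.1]
grip_width: 0.0
finger_force: 0.0
```

Request:
jog_arm(
  deltas=[
    [[0,0,0],[0,0,0],0],
    [[0,0,0],[0,0,0],0],
  ],
)

```text
time: 5.07
position: [0.4475, -0.0185, 0.1327]
orientation: [3.132, -0.98, 0.08]
contact_force: [-0.7, -0.3, 0.0]
grip_width: -0.0001
finger_force: 0.0
```

```bash
cat >> h.py <<'E'
def to(u,l,n):
    o=bot.get_obs();Ro=R.from_euler('xyz',o['orientation']);print('shift(tool, fs)',(Ro.inv().apply(u*U+l*L+n*N-o['position'])*10).round(4),'turn',rows(RT).round(4))
E
python3 - <<'E'
from h import *
o=st();to(.395,-.0576,-.357)
p,d=grab('wrist')
cv2.imwrite('pics/w2.png',cv2.resize(p[...,::-1],None,fx=1.25,fy=1.25,interpolation=cv2.INTER_CUBIC))
E
```

```text
t 5.0667 p [ 0.4475 -0.0185  0.1327] u,l,n 0.3879 -0.048 -0.2558 F [-0.66 -0.34  0.02] Fu -0.42 q [-0.35  0.35  2.57  2.64  0.78 -1.45] grip -0.00011980840017545625
shift(tool, fs) [-0.0387  0.0977  1.0134] turn [-0.0011 -0.0018  0.0049]
```

View pics/w2.png

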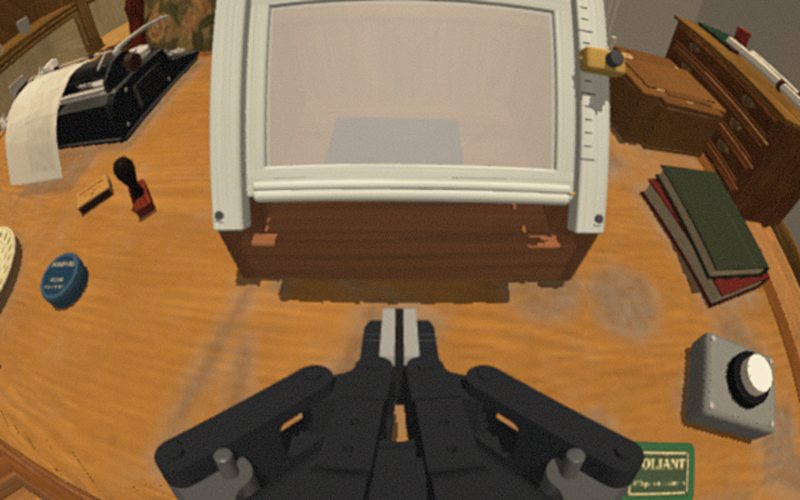

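The wrist view has the fingertips at (400,310), well below the lip edge at y≈205. The sash pointer is at (573,193) and the mark at (595,62). Next I'll insert under the lip.

Request:
jog_arm(
  deltas=[
    [[-0.02,0.05,0.15],[0,0,0],0],
    [[-0.02,0.05,0.15],[0,0,0],0],
    [[0,0,0.15],[0,0,0],0],
    [[0,0,0.15],[0,0,0],0],
    [[0,0,0.12],[0,0,0],0],
    [[0,0,0.1],[0,0,0],0],
    [[0,0,0.1],[0,0,0],0],
    [[0,0,0.09],[0,0,0],0],
    [[0,0,0],[0,0,0],0],
    [[0,0,0],[0,0,0],0],
  ],
)

```text
time: 5.95
position: [0.5292, -0.0247, 0.073]
orientation: [3.128, -0.98, 0.079]
contact_force: [0.2, 0.4, 0.6]
grip_width: 0.0001
finger_force: 0.0
```

Run:
```python
from h import *
st();to(.42,-.0576,-.357)
```

```text
t 5.95 p [ 0.5292 -0.0247  0.073 ] u,l,n 0.3943 -0.0596 -0.3564 F [0.16 0.41 0.61] Fu 0.59 q [-0.27  0.61  2.37  2.76  0.83 -1.51] grip 6.76617509868195e-05
shift(tool, fs) [ 0.2551 -0.0178  0.0337] turn [ 0.0016 -0.0015  0.0046]
```

Request:
jog_arm(
  deltas=[
    [[0.05,0,0.005],[0,0,0],0],
    [[0.05,0,0.005],[0,0,0],0],
    [[0.05,0,0.005],[0,0,0],0],
    [[0.05,0,0.005],[0,0,0],0],
    [[0.03,0,0.003],[0,0,0],0],
    [[0.03,0,0.003],[0,0,0],0],
    [[0.03,0,0.003],[0,0,0],0],
    [[0.03,0,0.003],[0,0,0],0],
  ],
)

```text
time: 6.62
position: [0.5493, -0.0234, 0.0976]
orientation: [3.128, -0.978, 0.078]
contact_force: [-1.0, -1.3, -1.2]
grip_width: 0.0004
finger_force: 1.4
```

Run:
```python
from h import *
st()
```

```text
t 6.6167 p [ 0.5493 -0.0234  0.0976] u,l,n 0.4261 -0.0596 -0.3559 F [-1.05 -1.25 -1.23] Fu -1.67 q [-0.25  0.54  2.33  2.74  0.72 -1.45] grip 0.0003508962990762022
```

Request:
jog_arm(
  deltas=[
    [[0.04,0,0.004],[0,0,0],0],
    [[0.05,0,0.005],[0,0,0],0],
    [[0.05,0,0.005],[0,0,0],0],
    [[0.05,0,0.005],[0,0,0],0],
    [[0.05,0,0.005],[0,0,0],0],
    [[0.05,0,0.005],[0,0,0],0],
    [[0.05,0,0.005],[0,0,0],0],
    [[0.05,0,0.005],[0,0,0],0],
    [[0.05,0,0.005],[0,0,0],0],
  ],
)

```text
time: 7.37
position: [0.578, -0.0213, 0.1323]
orientation: [3.128, -0.98, 0.079]
contact_force: [-0.6, -2.0, -3.1]
grip_width: 0.0003
finger_force: 1.5
```

Request:
jog_arm(
  deltas=[
    [[0.05,0,0.005],[0,0,0],0],
    [[0.05,0,0.005],[0,0,0],0],
    [[0.05,0,0.005],[0,0,0],0],
    [[0.05,0,0.005],[0,0,0],0],
    [[0.05,0,0.005],[0,0,0],0],
    [[0.04,0,0.004],[0,0,0],0],
    [[0.03,0,0.003],[0,0,0],0],
    [[0.01,0,0.001],[0,0,0],0],
    [[0,0,0],[0,0,0],0],
  ],
)

```text
time: 8.12
position: [0.5991, -0.0196, 0.158]
orientation: [3.127, -0.981, 0.079]
contact_force: [-1.4, -0.4, 0.1]
grip_width: -0.0003
finger_force: 0.1
```

Run:
```python
from h import *
st();print(rows(RT))
p,d=grab('wrist');c=bot.calibration('wrist');np.savez('wc2.npz',**{k:np.array(v) for k,v in c.items()})
Kc=np.array(c['intrinsics']);Rm=R.from_rotvec(np.ravel(c['rvec'])).as_matrix();t=np.ravel(c['tvec'])
def pj(X):
    q=Rm@X+t;th=np.arccos(q[2]/np.linalg.norm(q));v=q[:2]/np.linalg.norm(q[:2]);return Kc[0,0]*th*v+Kc[:2,2]
m=pj(np.array([.628,-.136,.187]));print('mark expected px',m)
x,y=map(int,m);x0=max(0,x-45);y0=max(0,y-40);x0=min(x0,640-80);cr=p[y0:y0+70,x0:x0+80,::-1];print(x0,y0)
cv2.imwrite('pics/w3.png',cv2.resize(cr,None,fx=8,fy=8,interpolation=cv2.INTER_CUBIC))
```

```text
t 8.1167 p [ 0.5991 -0.0196  0.158 ] u,l,n 0.5045 -0.059 -0.3554 F [-1.4  -0.44  0.1 ] Fu -0.84 q [-0.21  0.41  2.21  2.65  0.49 -1.29] grip -0.0002595605563695822
[ 0.00200577 -0.00233129  0.00466453]
mark expected px [524.08409617 197.46400138]
479 157
```

View pics/w3.png

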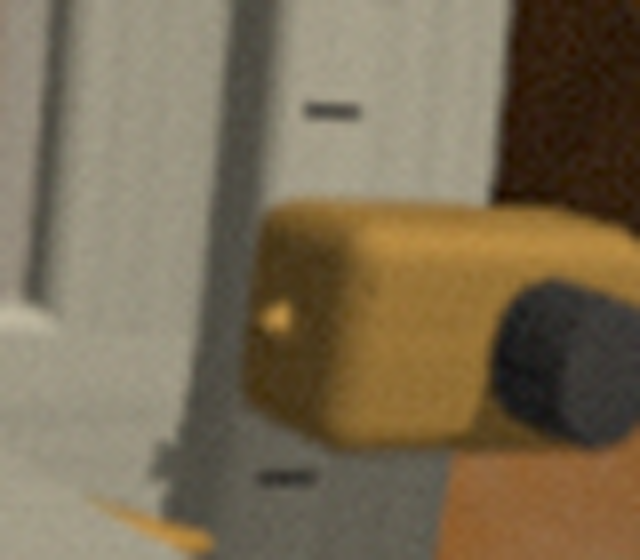

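The crop shows the mark tip at (264,318) and the sash tip at (213,543). The sash pointer is still somewhat below the mark.

```bash
cat >> h.py <<'E'
def wray(u,v,c):
    K=c['intrinsics'];Rm=R.from_rotvec(np.ravel(c['rvec'])).as_matrix();d=(np.array([u,v])-K[:2,2])/K[0,0];th=np.linalg.norm(d)
    return -Rm.T@np.ravel(c['tvec']),Rm.T@np.r_[np.sin(th)*d/th,np.cos(th)]
def wdu(m,s,c,offs=(0,.005,.01,.015,.02)):
    for off in offs:
        P=[]
        for x in(m,s):
            o,r=wray(*x,c);P.append(o+r*(-.3705+off-N@o)/(N@r))
        e=P[0]-P[1];print(off,'mark u,l',(P[0]@U).round(4),(P[0]@L).round(4),'du',(e@U).round(4),'dl',(e@L).round(4))
E
python3 - <<'E'
from h import *
c=np.load('wc2.npz')
wdu((479+264/8,157+318/8),(479+213/8,157+543/8),c)
d=np.load('wrist.npz')['d']
def at(u,v):
    # depth along optical axis
    o,r=wray(u,v,c);Rm=R.from_rotvec(np.ravel(c['rvec'])).as_matrix();z=d[int(round(v)),int(round(u))];X=o+r*z/(Rm[2]@r);return (X@U).round(4),(X@L).round(4),(X@N+.3705).round(4)
for x,y in[(264,318),(275,318),(280,330),(213,543),(205,540),(190,530),(400,330),(330,150),(330,500)]: print(x,y,at(479+x/8,157+y/8))
E
```

```text
0 mark u,l 0.5368 -0.1808 du 0.0186 dl -0.0019
0.005 mark u,l 0.5379 -0.177 du 0.0181 dl -0.0019
0.01 mark u,l 0.539 -0.1733 du 0.0175 dl -0.0018
0.015 mark u,l 0.5401 -0.1696 du 0.017 dl -0.0017
0.02 mark u,l 0.5412 -0.1659 du 0.0164 dl -0.0017
264 318 (np.float64(0.5385), np.float64(-0.175), np.float64(0.0077))
275 318 (np.float64(0.5384), np.float64(-0.1763), np.float64(0.0074))
280 330 (np.float64(0.5379), np.float64(-0.1757), np.float64(0.0091))
213 543 (np.float64(0.5177), np.float64(-0.1798), np.float64(-0.0013))
205 540 (np.float64(0.5176), np.float64(-0.1798), np.float64(-0.0025))
190 530 (np.float64(0.518), np.float64(-0.1791), np.float64(-0.004))
400 330 (np.float64(0.5394), np.float64(-0.1827), np.float64(0.0157))
330 150 (np.float64(0.5506), np.float64(-0.185), np.float64(0.0008))
330 500 (np.float64(0.521), np.float64(-0.1921), np.float64(-0.0017))
```

Request:
jog_arm(
  deltas=[
    [[0.03,0,0.003],[0,0,0],0],
    [[0.03,0,0.003],[0,0,0],0],
    [[0.03,0,0.003],[0,0,0],0],
    [[0.03,0,0.003],[0,0,0],0],
    [[0.02,0,0.002],[0,0,0],0],
    [[0.01,0,0.001],[0,0,0],0],
    [[0,0,0],[0,0,0],0],
    [[0,0,0],[0,0,0],0],
  ],
)

```text
time: 8.83
position: [0.6087, -0.0189, 0.1695]
orientation: [3.128, -0.981, 0.079]
contact_force: [-0.5, 1.0, -0.7]
grip_width: -0.0001
finger_force: 0.2
```

```bash
cat >> h.py <<'E'
def look(name):
    st();p,d=grab('wrist');c=bot.calibration('wrist');np.savez('wc2.npz',**{k:np.array(v) for k,v in c.items()})
    Kc=np.array(c['intrinsics']);Rm=R.from_rotvec(np.ravel(c['rvec'])).as_matrix();t=np.ravel(c['tvec'])
    q=Rm@(.5385*U-.175*L-.3625*N)+t;th=np.arccos(q[2]/np.linalg.norm(q));x,y=map(int,Kc[0,0]*th*q[:2]/np.linalg.norm(q[:2])+Kc[:2,2])
    x0,y0=x-25,y-22;print('origin',x0,y0)
    cv2.imwrite(name,cv2.resize(p[y0:y0+46,x0:x0+50,::-1],None,fx=12,fy=12,interpolation=cv2.INTER_CUBIC))
E
python3 -c "
from h import *
look('pics/w4.png')"
```

```text
t 8.8333 p [ 0.6087 -0.0189  0.1695] u,l,n 0.5194 -0.059 -0.3553 F [-0.47  0.95 -0.71] Fu -0.81 q [-0.2   0.4   2.18  2.62  0.45 -1.25] grip -0.0001354395866390443
origin 483 198
```

View pics/w4.png

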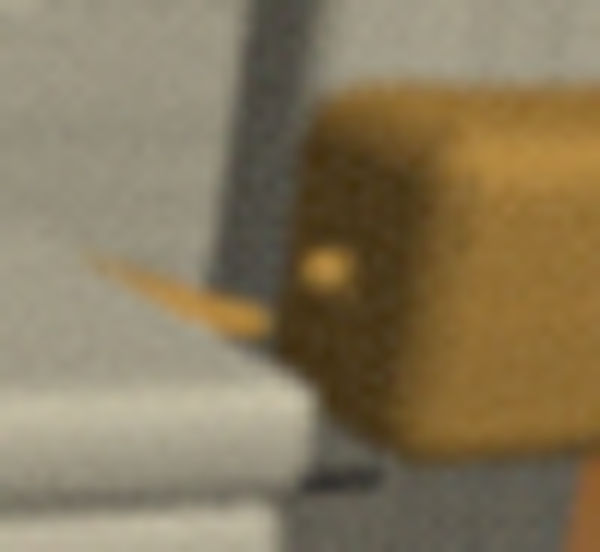

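The mark cone tip is at about (308,270) and the sash cone tip at about (270,324), so only a few mm remain.

Run:
```python
from h import *
c=np.load('wc2.npz');f=lambda x,y:(483+(x+.5)/12-.5,198+(y+.5)/12-.5)
wdu(f(308,270),f(270,324),c,(.006,.008,.01));wdu(f(325,270),f(268,324),c,(.008,))
```

```text
0.006 mark u,l 0.5382 -0.176 du 0.0029 dl -0.002
0.008 mark u,l 0.5388 -0.1745 du 0.0028 dl -0.002
0.01 mark u,l 0.5394 -0.173 du 0.0028 dl -0.0019
0.008 mark u,l 0.5388 -0.1757 du 0.0028 dl -0.0032
```

Request:
jog_arm(
  deltas=[
    [[0.01,0,0.001],[0,0,0],0],
    [[0.01,0,0.001],[0,0,0],0],
    [[0.006,0,0.0006],[0,0,0],0],
    [[0.002,0,0.0002],[0,0,0],0],
    [[0,0,0],[0,0,0],0],
    [[0,0,0],[0,0,0],0],
    [[0,0,0],[0,0,0],0],
  ],
)

```text
time: 9.47
position: [0.6101, -0.0188, 0.1712]
orientation: [3.128, -0.98, 0.078]
contact_force: [-1.4, -0.2, -1.9]
grip_width: -0.0002
finger_force: 1.2
```

```bash
python3 -c "
from h import *
look('pics/w5.png')"
```

```text
t 9.4667 p [ 0.6101 -0.0188  0.1712] u,l,n 0.5217 -0.059 -0.3553 F [-1.36 -0.24 -1.88] Fu -2.32 q [-0.2   0.39  2.18  2.62  0.45 -1.25] grip -0.00021760595294352279
origin 483 201
```

View pics/w5.png

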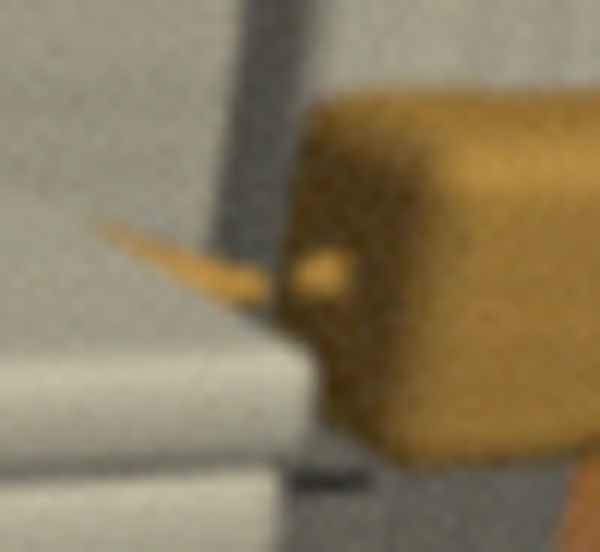

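The mark tip is at about (298,278) and the sash tip at (270,288), about 0.5 mm short. I'll nudge it a little further.

Request:
jog_arm(
  deltas=[
    [[0.005,0,0.0005],[0,0,0],0],
    [[0,0,0],[0,0,0],0],
    [[0,0,0],[0,0,0],0],
    [[0,0,0],[0,0,0],0],
  ],
)

```text
time: 9.85
position: [0.6105, -0.0188, 0.1717]
orientation: [3.128, -0.98, 0.078]
contact_force: [-1.2, -0.0, -1.9]
grip_width: -0.0
finger_force: 1.2
```

```bash
python3 -c "
from h import *
c=np.load('wc2.npz');f=lambda x,y:(483+(x+.5)/12-.5,201+(y+.5)/12-.5)
wdu(f(298,278),f(270,288),c,(.008,))
look('pics/w6.png')"
```

```text
0.008 mark u,l 0.5387 -0.1743 du 0.0005 dl -0.0018
t 9.85 p [ 0.6105 -0.0188  0.1717] u,l,n 0.5223 -0.059 -0.3553 F [-1.17 -0.04 -1.89] Fu -2.2 q [-0.2   0.39  2.18  2.61  0.44 -1.24] grip -4.3319290690528726e-05
origin 483 202
```

Request:
jog_arm(
  deltas=[
    [[-0.02,0,-0.002],[0,0,0],0],
    [[-0.05,0,-0.005],[0,0,0],0],
    [[-0.05,0,-0.005],[0,0,0],0],
    [[0,0,0],[0,0,0],0],
    [[0,0,0],[0,0,0],0],
  ],
)

```text
time: 10.32
position: [0.6026, -0.0194, 0.1621]
orientation: [3.128, -0.979, 0.078]
contact_force: [0.4, 0.3, -0.1]
grip_width: 0.0
finger_force: 0.0
```

```bash
python3 -c "
from h import *
look('pics/w7.png')"
```

```text
t 10.3167 p [ 0.6026 -0.0194  0.1621] u,l,n 0.5099 -0.0591 -0.3555 F [ 0.45  0.32 -0.15] Fu 0.19 q [-0.21  0.41  2.2   2.64  0.48 -1.28] grip 1.9975225877940424e-05
origin 485 183
```

View pics/w7.png

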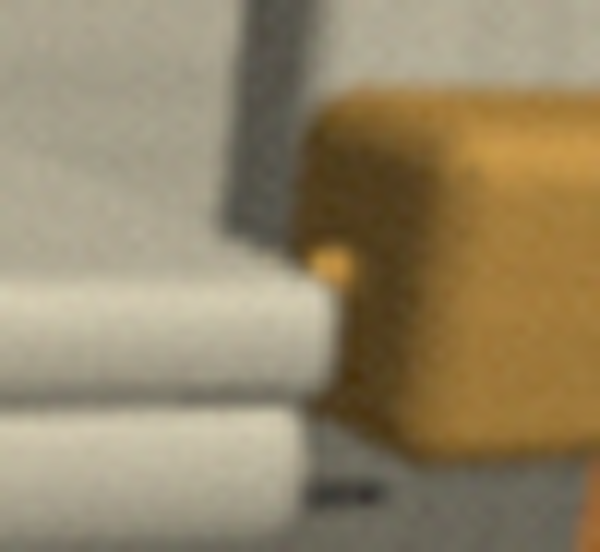

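The lip hides the sash pointer from this lower viewpoint; the mark is at (325,268). The lip's shift matches parallax, so nothing jumped. I'll withdraw and check again numerically from higher up the slope.

Request:
jog_arm(
  deltas=[
    [[0,0,-0.1],[0,0,0],0],
    [[0,0,-0.2],[0,0,0],0],
    [[0,0,-0.2],[0,0,0],0],
    [[0,0,-0.2],[0,0,0],0],
    [[0.1,0,-0.2],[0,0,0],0],
    [[0.2,0,0],[0,0,0],0],
    [[0.2,0,0],[0,0,0],0],
    [[0,0,0],[0,0,0],0],
    [[0,0,0],[0,0,0],0],
  ],
)

```text
time: 11.12
position: [0.5558, -0.0218, 0.2549]
orientation: [3.126, -0.982, 0.08]
contact_force: [-0.5, 0.4, -0.3]
grip_width: 0.0001
finger_force: 0.0
```

Run:
```python
from h import *
st();c=bot.calibration('wrist');c={k:np.array(v) for k,v in c.items()}
im=np.mean([bot.grab_frame('wrist')[0].astype(float) for _ in range(3)],0)
cv2.imwrite('pics/w8.png',im[...,::-1])
Kc=c['intrinsics'];Rm=R.from_rotvec(np.ravel(c['rvec'])).as_matrix();t=np.ravel(c['tvec'])
# rectified patch of the plane n=+8mm: rows = u descending, cols = right
us=np.linspace(.546,.530,33);ls=np.linspace(-.158,-.186,57)
X=(us[:,None,None]*U+ls[None,:,None]*L-.3625*N)@Rm.T+t
th=np.arccos(X[...,2]/np.linalg.norm(X,axis=-1));w=X[...,:2]/np.linalg.norm(X[...,:2],axis=-1,keepdims=True)*th[...,None]*Kc[0,0]+Kc[:2,2]
pt=cv2.remap(im.astype(np.float32),w[...,0].astype(np.float32),w[...,1].astype(np.float32),cv2.INTER_CUBIC)
b=(pt[...,0]-pt[...,2]).round().astype(int)
for i in range(0,33,1): print(f'{us[i]:.4f}',' '.join(f'{v:3d}' for v in b[i,10:50:2]))
print(ls[10:50:2].round(3))
```

```text
t 11.1167 p [ 0.5558 -0.0218  0.2549] u,l,n 0.5508 -0.0583 -0.2599 F [-0.55  0.37 -0.27] Fu -0.54 q [-0.24  0.12  2.25  2.19  0.31 -0.82] grip 8.852426194227708e-05
0.5460  27  26  27  26  27  28  26  26  22  16  12  14  27  51  60  64  69  78  90 105
0.5455  28  27  26  26  26  28  26  26  22  15  12  15  29  48  57  60  64  73  87 102
0.5450  33  31  27  26  26  27  27  27  21  14  12  16  30  47  57  58  61  69  84  99
0.5445  42  37  31  28  26  25  25  26  20  15  12  15  30  46  55  57  58  66  81  97
0.5440  57  50  42  34  30  27  26  25  21  16  12  14  29  46  55  56  57  64  79  94
0.5435  74  66  55  44  37  32  28  26  21  15  11  13  29  49  55  54  56  63  77  92
0.5430  89  83  73  61  52  43  38  33  25  18  11  14  32  53  57  52  54  62  76  90
0.5425  95  94  87  77  68  57  49  43  35  25  15  16  38  62  62  53  54  61  75  88
0.5420  96 102 101  94  87  76  67  60  50  38  22  20  46  72  68  56  54  59  75  87
0.5415  92 104 108 104  98  90  83  75  66  53  31  24  53  81  75  60  54  60  74  86
0.5410  82  98 110 111 109 103  96  86  77  62  37  29  59  86  8
[... 1496 characters left out ...]
  83
0.5320  26  26  28  26  25  24  20  14  12  13  14  14  16  18  25  32  37  49  66  81
0.5315  29  28  29  28  26  24  19  13  12  12  12  14  15  17  21  27  34  44  60  78
0.5310  30  29  30  29  26  25  18  13  13  15  12  13  14  16  19  23  29  37  53  70
0.5305  33  32  30  29  26  26  18  14  14  17  13  13  14  15  18  20  24  33  46  62
0.5300  34  33  31  28  26  27  18  14  14  15  14  14  15  13  16  18  19  26  38  50
[-0.163 -0.164 -0.165 -0.166 -0.167 -0.168 -0.169 -0.17  -0.171 -0.172
 -0.173 -0.174 -0.175 -0.176 -0.177 -0.178 -0.179 -0.18  -0.181 -0.182][ WARN:0@3.361] global loadsave.cpp:1063 imwrite_ Unsupported depth image for selected encoder is fallbacked to CV_8U.
```

The pointers agree within about 0.5 mm (sash 0.5407, mark 0.5402), so the window is set. Next is the button.

Run:
```python
from h import *
for n,(u,v) in dict(top=(450,229),scene=(359,316)).items():
    z=np.load(n+'.npz');p=z['p'].astype(int);w=(p.min(2)>185).astype(np.uint8);k,lab,s,c=cv2.connectedComponentsWithStats(w)
    i=lab[v,u];d=np.median(z['d'][lab==i]);print(n,s[i],c[i],px(n,*c[i],d),rayplane(n,*c[i],np.array([0,0,1.]),.053))
st()
RD=np.column_stack([[0,1,0],[1,0,0],[0,0,-1.]])
for a in(0,-30,-60,-90,-120):
    Rt=R.from_euler('z',a,degrees=True).as_matrix()@RD
    q,e=ik(np.array([.437,-.323,.13]),Rt,[-.7,.3,1.8,.1,1.1,np.radians(a)*0-.8]);print(a,q.round(2),e)
```

```text
top [445 222  12  12 117] [450.47863248 227.54700855] [ 0.44122059 -0.3213968   0.05376722] [ 0.44127536 -0.32161911  0.053     ]
scene [353 308  13  13 131] [359.2519084  313.80152672] [ 0.44081364 -0.32279357  0.05345575] [ 0.44098184 -0.32263188  0.053     ]
t 11.2667 p [ 0.555  -0.0217  0.2528] u,l,n 0.5487 -0.0582 -0.2607 F [ 0.49 -0.82 -0.71] Fu -0.26 q [-0.24  0.12  2.25  2.19  0.31 -0.82] grip -1.1750910745369444e-05
0 [-0.72  0.44  1.79 -0.    0.91 -0.72] 6.677171451355956e-12
-30 [-0.72  0.44  1.79  0.    0.91 -0.2 ] 4.4054752629436984e-12
-60 [-0.72  0.44  1.79 -0.    0.91  0.32] 2.220446049250313e-15
-90 [-0.72  0.44  1.79  0.    0.91  0.85] 1.3910150808982283e-10
-120 [-0.72  0.44  1.79 -0.    0.91  1.37] 3.1585845050585704e-13
```

```bash
cat >> h.py <<'E'
RD=np.column_stack([[0,1,0],[1,0,0],[0,0,-1.]])
E
python3 - <<'E'
from h import *
q,e=ik(np.array([.441,-.322,.15]),RD,[-.7,.3,1.8,.1,1.1,-.8]);print(q,e)
P=np.load('P.npy');q0=bot.get_obs()['q']
for k in range(0,25,3):
    x=pos(q0+(q-q0)*k/24,P);print(k,x.round(3),(x@N+.3705).round(3))
plan(q,24)
E
```

```text
[-7.16016280e-01  4.24910889e-01  1.76244899e+00 -6.02647336e-15
  9.54232773e-01 -7.16016280e-01] 9.49905937503684e-14
0 [ 0.566 -0.024  0.251] 0.1
3 [ 0.586 -0.035  0.255] 0.088
6 [ 0.597 -0.048  0.251] 0.078
9 [ 0.596 -0.067  0.238] 0.071
12 [ 0.585 -0.096  0.218] 0.068
15 [ 0.563 -0.135  0.195] 0.072
18 [ 0.531 -0.187  0.173] 0.085
21 [ 0.49  -0.25   0.156] 0.109
24 [ 0.441 -0.322  0.15 ] 0.146
max turn deg 4.671239131502619 max mm 30.12819367784133 dq [-0.01970561  0.01275252 -0.02029974 -0.09105901  0.02684156  0.00436525]
[[[0.064, 0.038, 0.049], [0.0137, 0.004, -0.0465], 0], [[0.047, 0.043, 0.046], [0.0144, 0.0021, -0.0462], 0], [[0.029, 0.046, 0.041], [0.0152, 0.0002, -0.0458], 0], [[0.01, 0.048, 0.036], [0.016, -0.0017, -0.0453], 0], [[-0.009, 0.048, 0.031], [0.0169, -0.0036, -0.0447], 0], [[-0.028, 0.046, 0.025], [0.0178, -0.0055, -0.0441], 0], [[-0.047, 0.044, 0.019], [0.0188, -0.0074, -0.0433], 0], [[-0.066, 0.039, 0.013], [0.0199, -0.0092, -0.0424], 0], [[-0.084, 0.034, 0.007], [0.021, -0.011, -0.0415], 0], [[-0.103, 0.026, 0.001], [0.0221, -0.0127, -0.0404], 0], [[-0.12, 0.018, -0.005], [0.0233, -0.0144, -0.0392], 0], [[-0.137, 0.008, -0.01], [0.0245, -0.016, -0.038], 0], [[-0.153, -0.003, -0.015], [0.0257, -0.0175, -0.0367], 0], [[-0.168, -0.015, -0.02], [0.027, -0.019, -0.0353], 0], [[-0.182, -0.028, -0.023], [0.0283, -0.0203, -0.0338], 0], [[-0.195, -0.042, -0.026], [0.0296, -0.0216, -0.0323], 0], [[-0.207, -0.057, -0.028], [0.0309, -0.0227, -0.0307], 0], [[-0.217, -0.072, -0.029], [0.0322, -0.0237, -0.0291], 0], [[-0.226, -0.087, -0.029], [0.0334, -0.0246, -0.0274], 0], [[-0.234, -0.103, -0.028], [0.0347, -0.0254, -0.0257], 0], [[-0.241, -0.118, -0.026], [0.036, -0.0261, -0.024], 0], [[-0.247, -0.133, -0.023], [0.0373, -0.0267, -0.0223], 0], [[-0.251, -0.148, -0.018], [0.0385, -0.0271, -0.0207], 0], [[-0.254, -0.162, -0.013], [0.0397, -0.0275, -0.019], 0]]
```

Request:
jog_arm(
  deltas=[
    [[0,0,-0.2],[0,0,0],0],
    [[0,0,-0.2],[0,0,0],0],
    [[0,0,-0.2],[0,0,0],0],
    [[0,0,0],[0,0,0],0],
  ],
)

```text
time: 11.6
position: [0.5042, -0.0247, 0.2875]
orientation: [3.127, -0.979, 0.079]
contact_force: [0.5, 0.1, 0.2]
grip_width: 0.0
finger_force: 0.0
```

Run:
```python
from h import *
st()
q,e=ik(np.array([.441,-.322,.15]),RD,[-.7,.3,1.8,.1,1.1,-.8])
P=np.load('P.npy');q0=bot.get_obs()['q']
for k in range(0,21,4):
    x=pos(q0+(q-q0)*k/20,P);print(k,x.round(3),(x@N+.3705).round(3))
plan(q,20)
```

```text
t 11.6 p [ 0.5042 -0.0247  0.2875] u,l,n 0.5426 -0.0579 -0.1993 F [0.5  0.08 0.16] Fu 0.44 q [-0.3  -0.06  2.32  1.79  0.3  -0.44] grip 4.82752386763637e-05
0 [ 0.507 -0.026  0.287] 0.169
4 [ 0.539 -0.047  0.278] 0.14
8 [ 0.548 -0.084  0.25 ] 0.116
12 [ 0.534 -0.142  0.212] 0.106
16 [ 0.497 -0.222  0.175] 0.114
20 [ 0.441 -0.322  0.15 ] 0.146
max turn deg 5.232903369174168 max mm 30.931628286230143 dq [-0.0209756   0.02416452 -0.02780606 -0.08935594  0.03257324 -0.01371121]
[[[0.05, 0.049, 0.081], [0.0148, -0.0055, -0.056], 0], [[0.027, 0.058, 0.076], [0.0156, -0.0076, -0.0553], 0], [[0.003, 0.065, 0.071], [0.0166, -0.0096, -0.0545], 0], [[-0.021, 0.07, 0.065], [0.0176, -0.0115, -0.0536], 0], [[-0.046, 0.071, 0.059], [0.0188, -0.0134, -0.0526], 0], [[-0.071, 0.07, 0.052], [0.0201, -0.0151, -0.0515], 0], [[-0.095, 0.066, 0.045], [0.0215, -0.0167, -0.0503], 0], [[-0.118, 0.059, 0.039], [0.023, -0.0182, -0.049], 0], [[-0.141, 0.05, 0.032], [0.0246, -0.0195, -0.0476], 0], [[-0.163, 0.039, 0.027], [0.0262, -0.0207, -0.0461], 0], [[-0.183, 0.025, 0.021], [0.0279, -0.0218, -0.0445], 0], [[-0.201, 0.01, 0.017], [0.0296, -0.0226, -0.0429], 0], [[-0.217, -0.008, 0.014], [0.0314, -0.0233, -0.0413], 0], [[-0.232, -0.026, 0.012], [0.0332, -0.0238, -0.0396], 0], [[-0.244, -0.046, 0.011], [0.035, -0.0241, -0.0378], 0], [[-0.254, -0.066, 0.011], [0.0367, -0.0243, -0.0361], 0], [[-0.262, -0.087, 0.012], [0.0385, -0.0243, -0.0343], 0], [[-0.267, -0.107, 0.015], [0.0402, -0.0241, -0.0326], 0], [[-0.27, -0.127, 0.019], [0.0419, -0.0237, -0.0308], 0], [[-0.271, -0.147, 0.025], [0.0436, -0.0232, -0.0291], 0]]
```

Good clearance, over 100 mm.

Request:
jog_arm(
  deltas=[
    [[0.05,0.049,0.081],[0.0148,-0.0055,-0.056],0],
    [[0.027,0.058,0.076],[0.0156,-0.0076,-0.0553],0],
    [[0.003,0.065,0.071],[0.0166,-0.0096,-0.0545],0],
    [[-0.021,0.07,0.065],[0.0176,-0.0115,-0.0536],0],
    [[-0.046,0.071,0.059],[0.0188,-0.0134,-0.0526],0],
    [[-0.071,0.07,0.052],[0.0201,-0.0151,-0.0515],0],
    [[-0.095,0.066,0.045],[0.0215,-0.0167,-0.0503],0],
    [[-0.118,0.059,0.039],[0.023,-0.0182,-0.049],0],
    [[-0.141,0.05,0.032],[0.0246,-0.0195,-0.0476],0],
    [[-0.163,0.039,0.027],[0.0262,-0.0207,-0.0461],0],
  ],
)

```text
time: 12.43
position: [0.5433, -0.109, 0.2302]
orientation: [2.696, -0.516, 1.1]
contact_force: [0.5, -0.5, 1.3]
grip_width: 0.0005
finger_force: 0.0
```

Request:
jog_arm(
  deltas=[
    [[-0.183,0.025,0.021],[0.0279,-0.0218,-0.0445],0],
    [[-0.201,0.01,0.017],[0.0296,-0.0226,-0.0429],0],
    [[-0.217,-0.008,0.014],[0.0314,-0.0233,-0.0413],0],
    [[-0.232,-0.026,0.012],[0.0332,-0.0238,-0.0396],0],
    [[-0.244,-0.046,0.011],[0.035,-0.0241,-0.0378],0],
    [[-0.254,-0.066,0.011],[0.0367,-0.0243,-0.0361],0],
    [[-0.262,-0.087,0.012],[0.0385,-0.0243,-0.0343],0],
    [[-0.267,-0.107,0.015],[0.0402,-0.0241,-0.0326],0],
    [[-0.27,-0.127,0.019],[0.0419,-0.0237,-0.0308],0],
    [[-0.271,-0.147,0.025],[0.0436,-0.0232,-0.0291],0],
  ],
)

```text
time: 13.27
position: [0.4395, -0.3209, 0.1483]
orientation: [-3.138, -0.004, 1.575]
contact_force: [-0.3, 0.6, 0.3]
grip_width: 0.0004
finger_force: 0.0
```

Request:
jog_arm(
  deltas=[
    [[0,0,0],[0,0,0],0],
    [[0,0,0],[0,0,0],0],
  ],
)

```text
time: 13.43
position: [0.4401, -0.3202, 0.1485]
orientation: [3.141, -0.005, 1.571]
contact_force: [0.1, -0.7, 0.6]
grip_width: 0.0
finger_force: 0.0
```

```bash
cat >> h.py <<'E'
def tod(p):
    o=bot.get_obs();Ro=R.from_euler('xyz',o['orientation']);r=rows(RD);print('err deg',np.linalg.norm(r)*90,'turn',r.round(4),'shift after turn',(RD.T@(np.array(p)-o['position'])*10).round(3))
E
python3 -c "
from h import *
st();tod([.441,-.322,.07])"
```

```text
t 13.4333 p [ 0.4401 -0.3202  0.1485] u,l,n 0.3824 -0.3485 -0.2248 F [ 0.06 -0.69  0.63] Fu 0.49 q [-0.72  0.44  1.74  0.01  0.96 -0.72] grip 2.2496728655796727e-05
err deg 0.3079432017081627 turn [ 0.0002 -0.0034 -0.0001] shift after turn [-0.018  0.009  0.785]
```

Request:
jog_arm(
  deltas=[
    [[-0.018,0.009,0.2],[0,-0.0034,0],0],
    [[0,0,0.2],[0,0,0],0],
    [[0,0,0.2],[0,0,0],0],
    [[0,0,0.2],[0,0,0],0],
    [[0,0,0.08],[0,0,0],0],
    [[0,0,0.03],[0,0,0],0],
    [[0,0,0.02],[0,0,0],0],
    [[0,0,0.02],[0,0,0],0],
    [[0,0,0.02],[0,0,0],0],
    [[0,0,0],[0,0,0],0],
  ],
)

```text
time: 14.27
position: [0.4415, -0.3234, 0.0538]
orientation: [3.14, 0.006, 1.57]
contact_force: [0.8, 0.9, 1.6]
grip_width: 0.0003
finger_force: 0.7
```

Request:
jog_arm(
  deltas=[
    [[0,0,0.015],[0,0,0],0],
    [[0,0,0.015],[0,0,0],0],
    [[0,0,0.01],[0,0,0],0],
    [[0,0,0.01],[0,0,0],0],
    [[0,0,0.01],[0,0,0],0],
    [[0,0,0],[0,0,0],0],
    [[0,0,0],[0,0,0],0],
  ],
)

```text
time: 14.85
position: [0.4415, -0.3234, 0.048]
orientation: [3.14, 0.006, 1.57]
contact_force: [1.0, 3.1, 10.6]
grip_width: 0.0001
finger_force: 5.6
```

Request:
jog_arm(
  deltas=[
    [[0,0,0.008],[0,0,0],0],
    [[0,0,0],[0,0,0],0],
    [[0,0,0],[0,0,0],0],
  ],
)

```text
time: 15.1
position: [0.4416, -0.3234, 0.0478]
orientation: [3.14, 0.006, 1.57]
contact_force: [-1.2, 5.4, 19.7]
grip_width: -0.0002
finger_force: 9.9
```

It's on the stop: 20 N with no further travel. Now I'll release and come away.

Request:
jog_arm(
  deltas=[
    [[0,0,-0.03],[0,0,0],0],
    [[0,0,-0.05],[0,0,0],0],
    [[0,0,-0.1],[0,0,0],0],
    [[0,0,-0.2],[0,0,0],0],
    [[0,0,-0.3],[0,0,0],0],
    [[0,0,-0.3],[0,0,0],0],
    [[0,0,-0.2],[0,0,0],0],
    [[0,0,0],[0,0,0],0],
    [[0,0,0],[0,0,0],0],
  ],
)

```text
time: 15.85
position: [0.441, -0.3228, 0.1654]
orientation: [3.14, 0.006, 1.57]
contact_force: [0.5, -0.4, -0.3]
grip_width: -0.0003
finger_force: 0.0
```

Run:
```python
from h import *
st()
z0=np.load('top.npz');p,d=bot.grab_frame('top')
# brass-blob check of pointers in top view: tips on plane n=+8mm
for n,(u,v) in dict(mark=(.5388,-.1755),sash=(.5388,-.172)).items(): print(n,proj('top',u*U+v*L-.3625*N))
b=p[...,0].astype(int)-p[...,2]
print(b[140:153,370:392])
print(np.median(d[224:230,447:453]))
```

```text
t 15.85 p [ 0.441  -0.3228  0.1654] u,l,n 0.3959 -0.3512 -0.2145 F [ 0.53 -0.39 -0.28] Fu 0.11 q [-0.72  0.42  1.73 -0.    0.99 -0.71] grip -0.000266618153456031
mark [380.49964265 144.65282597]
sash [379.03512721 144.79440517]
[[ 48  49  48  48  48  48  48  47  48  48  45  47  61  75  85  90  94 101
  107 115 123 125]
 [ 50  50  48  48  47  46  46  47  47  47  47  56  93 124 135 139 142 145
  151 156 159 162]
 [ 51  50  49  49  48  48  48  47  47  48  46  60 106 147 163 168 169 171
  173 174 173 175]
 [ 50  51  53  60  65  64  59  55  52  51  49  60 104 152 171 174 174 175
  177 177 176 175]
 [ 50  51  63  89 110 111 102  94  86  78  71  80 110 147 169 173 173 172
  171 163 153 144]
 [ 50  51  65 102 140 155 151 143 131 115 100 104 115 137 155 160 159 157
  144 118  85  66]
 [ 50  51  59  84 122 148 150 139 121  98  81  82  99 127 146 151 150 144
  123  79  37  21]
 [ 50  52  54  66  84 102 103  89  71  56  43  48  78 120 141 145 145 139
  114  67  25  13]
 [ 51  51  51  53  58  62  64  60  50  44  36  39  64 103 125 128 126 121
  104  65  26  13]
 [ 50  50  50  49  52  54  59  58  52  44  36  34  49  73  85  81  78  73
   63  43  25  18]
 [ 39  39  41  48  52  55  59  62  54  44  37  30  33  40  43  41  37  36
   34  30  25  28]
 [ 29  28  30  40  51  55  59  60  54  45  35  30  30  33  35  32  28  28
   30  29  32  41]
 [ 40  38  37  46  50  52  56  59  54  45  36  31  36  43  43  38  31  30
   30  32  39  51]]
1.1297837
```

```bash
python3 -c "
from rig import bot
print(bot.finish_job())"
```

```text
the job is handed in; nothing more can be done
None
```

The window stands with its pointer level with the mark's (within about 0.5 mm by the cameras), the fan button was pressed down to its stop and released, the arm is clear, and the job was handed in at about 16 s; no verdict came back.

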